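# Start the jig's thumbscrew and hold it

### The arm

A 7-joint arm with a two-finger parallel gripper is mounted at the origin on a cart in front of the work surface, level with it; the furniture and walls round the work are solid. World frame = base frame: x ahead of the robot, y to its left, z up, the work surface at z = 0. Lengths are in m, angles in rad, forces in N, time in s.
With the tool pointing down it reaches from about 0.4 to 0.9 m from the base axis. Payload 5.6 kg.
Tool frame: the origin (TCP) lies at the very end of the fingers, on their centre line; the grasp point (between the pads) lies behind it (env.grip_point_offset is the z of the grasp point in the tool frame, in m); z points along the fingers, y is the line along which they close (so a half turn about z gives the same grasp; the last joint's range is limited). The gripper opens to 92 mm and grips with 3 to 60 N. Pads are 20 mm wide; open, the fingers measure 128 mm over their backs; the gripper's body (75 mm by 189 mm) begins 69 mm behind the grasp point.
Start: joints at [1.156, 0.468, -0.012, 1.603, 0.006, 1.071, -0.056], TCP at [0.236, -0.606, 0.215] pointing down, gripper open.
Joint ranges: [-2.53, 2.53], [-0.31, 2.02], [-1.57, 1.55], [0.28, 2.44], [-1.29, 4.43], [0.15, 1.84], [-2.92, 2.92]. Speed limits (rad/s): [2.57, 2.57, 3.14, 3.14, 3.14, 3.14, 3.14].

### API

Orientations are given as a 3x3 rotation matrix whose columns are the frame's x, y, z axes.
In Python, from station import state, camera, env gives the robot as it stands.
- The arm moves only by the shell command python3 -m pendant 'ROWS' [OPENING] [FORCE]. ROWS is text: rows parted by semicolons, each of 4 numbers parted by spaces: the shift along the tool's x, y, z in cm, then the turn about the tool's z in degrees. A call has exactly 10 rows; each row shifts and turns the commanded pose from where the row before left it, along the tool's axes as they then stand; what a row does not reach is not made up. A row lasts 1/12 s, in which the tool goes at most 41.7 mm and 7.16 degrees, less where a joint would pass 70% of its speed; a pose out of reach is approached as far as the arm can. A call with a gripper value outside its range is refused whole. OPENING is the opening, from -1 (shut) to 1 (fully open), set as the call begins (- or left out, the last holds). The fingers move at their own pace and stop on an object; FORCE is the grip in N (left out, the last holds). Time passes only in rows, so rows that do not move let the fingers close, or fill a call up. It gives the time, the measured TCP pose, the force, the opening and the grip force at its end, in the units of the state.
- state(): the state, without advancing time (a new reading comes with each control period).
- camera(name): name is "scene" or "top"; returns a dict with "frame" (480x640x3 uint8, red, green, blue), "intrinsics" (3x3 intrinsics, pixels), "world_from_camera" (4x4, takes a point from camera to world coordinates). Camera axes: x right, y down, z forward; pixel columns grow to the right and rows downward; lengths in m; the calibration is good to about 2 mm. A picture is of the moment at which its call begins. There is no depth.
- env.hand_in(): hands the job in; it is judged then, once.
The state is a dict: "time_s": time; "qpos": joint angles; "joint_velocities": joint speeds; "joint_torque": joint torques, N m; "tcp_pos": TCP position; "orientation": TCP orientation; "ft_force": force on the tool from outside, world axes, zero at the start; "torque": the same for the moment, N m; "grip_width": finger opening in m; "gripper_force": force on a finger pad.
Only numpy, scipy, OpenCV 4.12 (cv2) and the standard library are available. Lean on these libraries where they do the work, as an engineer would, in place of code of your own. Each camera call takes 0.05 s, during which the arm holds its last target. There are 200 camera calls.

### The job

The black thumbscrew of the small board jig stands on its thread but has not caught. Turn it backward (counter-clockwise seen from above), no further than needed, until it drops into the start of the thread - ease your hold or follow it down so that it can drop - then turn it forward (clockwise) one full turn from the point where it dropped. Leave the things round the jig where they are, and finish with the gripper still holding the thumbscrew by its head: do not let go.

Things in the scene. Friction and masses are not known exactly. Their poses are not given: they have to be found in the camera images.
- jig: board jig fixed to the bench: aluminium plate 100 x 150 x 12 mm (its x, y; y from -40 to +110 mm) with an upright steel threaded boss, 33 mm in diameter, top 52 mm above the bench, and towards +y a small green board between black rails (tops 26 mm above the bench, 35 to 101 mm from the boss). Origin on the bench on the boss's axis, z up. Place and yaw vary
- screw: thumbscrew: round ribbed black head 40 mm across, 20 mm high, white index line and brass disc on top, on a 16 mm brass stem upright in the boss. Captive: it only turns and slides up and down. Weight 1.4 N; turning friction 0.03 N m, so it stays where left. Origin on its axis 34.5 mm below the middle of the head; x along the index line
- head (a point): middle of the thumbscrew's head, on its axis, 10 mm below the black rim's top and 10 mm above its underside; about 85 mm above the bench at the start. Below the rim there is free room for fingers outside a 17 mm radius, down to 25 mm above the bench (30 mm over the rails)
- screw_turn (a joint): turn of the thumbscrew, rad, growing forward (clockwise from above) and falling backward. 0.9 to 2.3 at the start; the drop comes where it has fallen to somewhere between -0.35 and +0.35 (varies, to be felt), so a full turn forward from the drop ends at about 5.9 to 6.6. Range -4 to 8.5
- screw_drop (a joint): how far the thumbscrew has sunk, m. 8 mm pitch: at the start it reads 8 mm x turns forward of the drop point (0.7 to 3.4 mm); turned back it climbs to 0 there, then falls 8 mm by its weight (a tight grip holds it up till the hand opens or lowers), and rises again 8 mm a turn if turned further back. Forward it sinks 8 mm a turn: 16 mm one turn past the drop. Up to 2.5 mm play. Range -3 to 24 mm
- nine_volt: bystander: dark blue block battery 18 x 26 x 49 mm, upright on the bench, origin at the middle of its underside
- tape_roll: bystander: roll of black tape 73 mm across, 19 mm high, origin at the middle of its underside
- choke: bystander: small transformer with yellow tape 30 x 34 x 32 mm, origin at the middle of its underside
- flux_tin: bystander: white round tin with a red lid, 59 mm across, 18 mm high, origin at the middle of its underside
- cutters_red: bystander: cutters with red handles lying flat, 49 x 158 x 12 mm, origin at the middle of the underside
- marker_pen: bystander: white marker pen lying, 15 x 131 x 15 mm, origin at the middle of the underside

How it is judged:
On the way:
1. the thumbscrew has been turned backward and has dropped into the start of the thread (value of joint screw_turn below 0.7 rad and value of joint screw_drop above 0.0042 m), for 0.1 s.
At the end, for the whole second after the job is handed in: screw_turn is 5.3 to 7.25 rad (a full turn past the drop, 0.6 rad or more to spare), screw_drop over 11 mm, the screw still; the fingers press it with over 2 N, grasp point within 30 mm of site head; bystanders moved under 30 mm (value of joint screw_turn between 5.3 and 7.25 rad and value of joint screw_drop above 0.011 m and velocity of joint screw_turn between -0.2 and 0.2 rad/s and contact force between the fingers and screw above 2 N and distance between the grasp point and head below 0.03 m and distance of each of nine_volt, tape_roll, choke, flux_tin, cutters_red, marker_pen from where it was at the start of the episode below 0.03 m); the arm keeps its last pose, push and grip.
It fails at once if the thumbscrew is wound back far past the drop (about a third of a turn or more) (value of joint screw_turn below -2.3 rad).
It fails at once if a bystander is knocked over 30 mm away (distance of any of nine_volt, tape_roll, choke, flux_tin, cutters_red, marker_pen from where it was at the start of the episode above 0.03 m).
It also fails if it takes over 72 s, if anything falls off the work surface, if the arm or the gripper's body presses on something with over 40 N, if the wrist force passes 120 N, or if a joint passes its speed limit or range.

## Working session

There is one attempt and no reset: what is moved stays moved. The work goes in short steps, Python scripts to look and compute and a shell command to move; the robot and the scene stay as the last step left them, time stands still between calls to the robot, and variables do not carry over. Pictures are saved under pics/ and viewed, at most 10 in all, crops included, and the job is handed in when it is done.

```bash
mkdir -p pics; python3 - <<'E'
from station import state, camera, env
import cv2,numpy as np
for n in("scene","top"):
    c=camera(n);cv2.imwrite(f"pics/{n}0.png",c["frame"][:,:,::-1]);print(n,c["intrinsics"].round(1).tolist(),c["world_from_camera"].round(4).tolist())
s=state();print({k:np.round(v,3).tolist() for k,v in s.items()},env.grip_point_offset)
E
```

```text
scene [[586.6, 0.0, 329.2], [0.0, 586.6, 239.9], [0.0, 0.0, 1.0]] [[-0.48, -0.3503, 0.8043, -0.4507], [-0.8773, 0.1889, -0.4413, 0.73], [0.0027, -0.9174, -0.398, 0.5875], [0.0, 0.0, 0.0, 1.0]]
top [[510.8, 0.0, 316.4], [0.0, 510.8, 242.2], [0.0, 0.0, 1.0]] [[0.0049, -0.9949, 0.1009, 0.4913], [-0.9999, -0.0038, 0.0113, 0.1527], [-0.0109, -0.101, -0.9948, 0.9623], [0.0, 0.0, 0.0, 1.0]]
{'time_s': 0.1, 'qpos': [1.156, 0.468, -0.012, 1.604, 0.006, 1.071, -0.056], 'joint_velocities': [-0.001, -0.003, 0.002, -0.001, -0.002, -0.0, -0.0], 'joint_torque': [0.001, -52.164, -0.013, -24.437, -0.057, 0.014, 0.0], 'tcp_pos': [0.236, -0.605, 0.214], 'orientation': [[0.932, 0.363, -0.001], [0.363, -0.932, 0.001], [-0.0, -0.002, -1.0]], 'ft_force': [-0.001, -0.544, -0.039], 'torque': [0.005, 0.027, 0.011], 'gripper_force': 0.0, 'grip_width': 0.092} -0.0187
```

View pics/top0.png

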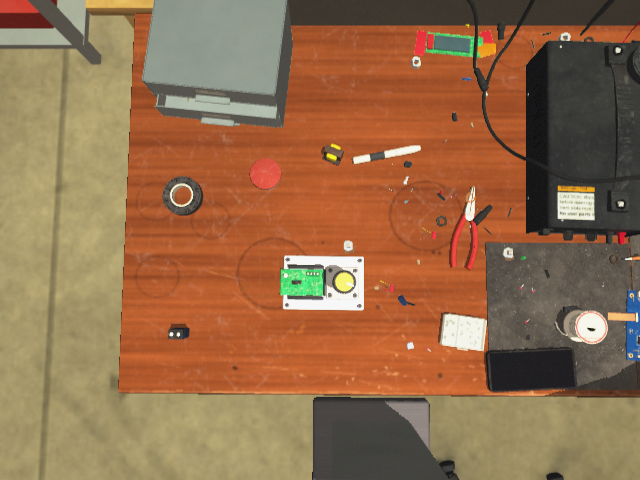

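View pics/scene0.png

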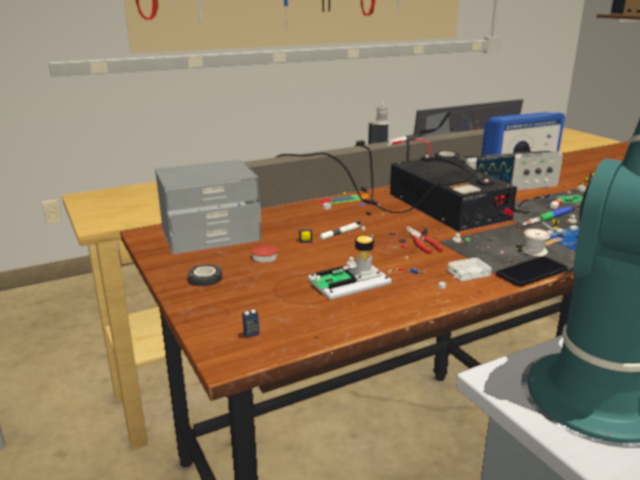

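The top view shows the jig at about (322,283). The screw's yellow disc is at (344,281), and the board is to its left (world +y). In the scene view the head is at (364,243). The bystanders are all well clear of the jig.

```bash
cat > h.py <<'E'
import cv2,numpy as np
from station import state,camera,env
def ray(c,u,v):
    T=c["world_from_camera"];d=T[:3,:3]@np.linalg.solve(c["intrinsics"],[u,v,1.]);return T[:3,3],d/np.linalg.norm(d)
def plane(c,u,v,z):
    o,d=ray(c,u,v);return o+d*(z-o[2])/d[2]
def yellow(c,u,v,r=22):
    f=cv2.cvtColor(c["frame"],cv2.COLOR_RGB2HSV);m=cv2.inRange(f,(20,110,110),(36,255,255));k=np.zeros_like(m);cv2.circle(k,(u,v),r,255,-1);m&=k
    n,l,s,ce=cv2.connectedComponentsWithStats(m);i=1+np.argmax(s[1:,4]);return ce[i],s[i]
E
python3 - <<'E'
from h import *
t=camera("top");s=camera("scene")
a,sa=yellow(t,344,281);b,sb=yellow(s,364,241,14);print(a,sa,b,sb)
p=plane(t,*a,.096);print("top@.096",p, "scene@.096",plane(s,*b,.096))
o,d=ray(t,*a);o2,d2=ray(s,*b);k=np.linalg.lstsq(np.c_[d,-d2],o2-o,rcond=None)[0];print("tri",o+d*k[0],o2+d2*k[1])
st=state();R=st["orientation"];print("rel tool cm",100*R.T@(np.r_[p[:2],.0]-st["tcp_pos"]))
x=t["frame"][245:320,270:375];y=s["frame"][215:305,300:400]
cv2.imwrite("pics/c1.png",np.hstack([cv2.resize(q[:,:,::-1],(400,400*q.shape[0]//q.shape[1]))[:285] for q in(x,y)]))
# jig yaw from white plate
g=cv2.inRange(cv2.cvtColor(t["frame"],cv2.COLOR_RGB2HSV),(0,0,170),(180,50,255));g[:250]=0;g[315:]=0;g[:,:275]=0;g[:,370:]=0
r=cv2.minAreaRect(cv2.findNonZero(g));print(r,[plane(t,*q,.012).round(3).tolist() for q in cv2.boxPoints(r)])
E
```

```text
[343.40996169 281.1302682 ] [335 272  19  20 261] [363.43478261 239.45652174] [356 236  17   8  92]
top@.096 [0.5131687  0.11659418 0.096     ] scene@.096 [0.51039169 0.12037679 0.096     ]
tri [0.51321602 0.11651595 0.09412278] [0.51413791 0.11800039 0.09408416]
rel tool cm [ 52.04894617 -57.16522264  21.45808744]
((323.0, 279.5), (59.0, 80.0), 90.0) [[0.573, 0.226, 0.012], [0.573, 0.077, 0.012], [0.464, 0.077, 0.012], [0.463, 0.225, 0.012]]
```

View pics/c1.png

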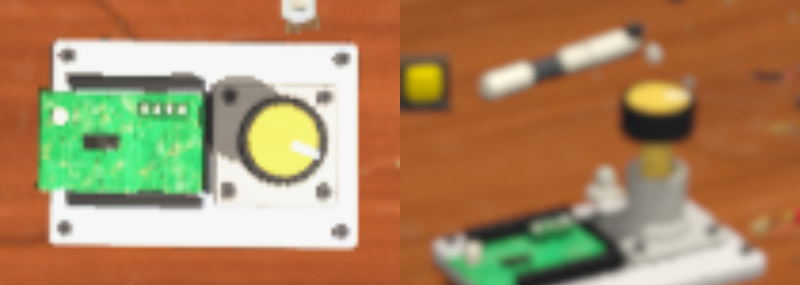

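Head located at about (0.5135, 0.117), with its top at 0.094. This agrees with the plate's edges. The index line points mostly toward -y, so the turn is about 2.0 rad. Moving there at height.

```bash
python3 -m pendant '3 -2 0 0;3 -2 0 0;3 -2 0 0;3 -2 0 0;3 -2 0 0;3 -2 0 0;3 -2 0 0;3 -2 0 0;3 -2 0 0;3 -2 0 0' 1 20
python3 -m pendant '2.2 -3.5 0 0;2.2 -3.5 0 0;2.2 -3.5 0 0;2.2 -3.5 0 0;2.2 -3.5 0 0;2.2 -3.5 0 0;2.2 -3.5 0 0;2.2 -3.5 0 0;2.2 -3.5 0 0;0 0 0 0'
cat >> h.py <<'E'
def rel(p=(.5135,.117,.0665)):
    s=state();print("t",s["time_s"],"rel cm",(100*s["orientation"].T@(np.array(p)-s["tcp_pos"])).round(2),"q",s["qpos"].round(2),"F",s["ft_force"].round(1),"Tq",s["torque"].round(2),"w",s["grip_width"].round(4),s["gripper_force"])
E
python3 -c 'from h import *;rel()'
```

```text
time_s: 1.03
tcp_pos: [0.4436, -0.3088, 0.2147]
orientation: [[0.932, 0.363, 0.0], [0.363, -0.932, -0.0], [-0.0, 0.0, -1.0]]
ft_force: [0.2, -0.1, -0.4]
grip_width: 0.0919
gripper_force: 0.0
time_s: 1.87
tcp_pos: [0.5134, 0.0646, 0.2151]
orientation: [[0.927, 0.374, 0.002], [0.374, -0.927, 0.005], [0.003, -0.004, -1.0]]
ft_force: [0.1, -0.3, 0.2]
grip_width: 0.092
gripper_force: 0.0Traceback (most recent call last):
  File "<string>", line 1, in <module>
    from h import *;rel()
                    ~~~^^
  File "h.py", line 11, in rel
    s=state();print("t",s["time_s"],"rel cm",(100*s["orientation"].T@(np.array(p)-s["tcp_pos"])).round(2),"q",s["qpos"].round(2),"F",s["ft_force"].round(1),"Tq",s["torque"].round(2),"w",s["grip_width"].round(4),s["gripper_force"])
                                                                                                                                                                                          ^^^^^^^^^^^^^^^^^^^^^
AttributeError: 'float' object has no attribute 'round'
```

```bash
sed -i 's/s\["grip_width"\].round(4)/round(float(s["grip_width"]),4)/' h.py
python3 -m pendant '0.95 -2.4 0 0;0.95 -2.4 0 0;0 0 0 -7;0 0 0 -7;0 0 0 -7;0 0 0 -7;0 0 0 -7;0 0 0 -7;0 0 0 -7;0 0 0 -7' >/dev/null; python3 -c 'from h import *;rel()'
```

```text
t 2.7 rel cm [ 1.05 -0.2  14.8 ] q [ 0.21  0.32 -0.58  1.88  0.21  1.   -0.67] F [-0.6  0.6  0.2] Tq [ 0.02 -0.   -0.  ] w 0.0919 0.0
```

```bash

python3 -m pendant '1 -0.2 0 0;0 0 1 6;0 0 1.5 6;0 0 1.5 6;0 0 1.5 6;0 0 1.5 6;0 0 0 0;0 0 0 0;0 0 0 0;0 0 0 0' >/dev/null; python3 -c '
from h import *;rel()
for n in ("top","scene"):
    c=camera(n);a=c["frame"][245:320,270:375] if n=="top" else c["frame"][165:285,290:430]
    cv2.imwrite(f"pics/{n}2.png",cv2.resize(a[:,:,::-1],None,fx=4,fy=4))
'
```

```text
t 3.5333 rel cm [-0.09 -0.03  7.91] q [ 0.08  0.39 -0.45  1.94  0.22  0.85 -1.23] F [ 1.   0.4 -0.3] Tq [-0.04 -0.05  0.01] w 0.0917 0.0
```

View pics/scene2.png

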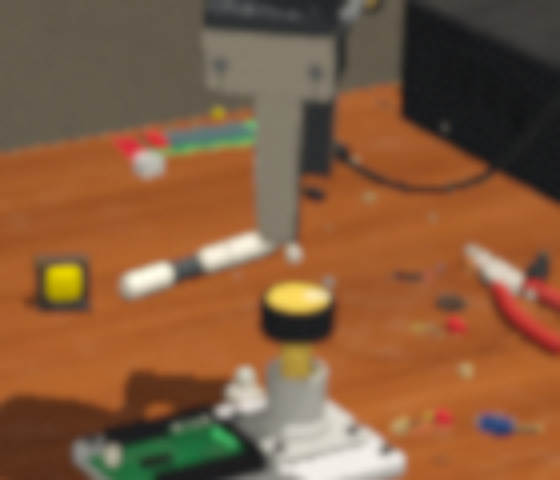

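The gripper is centred over the head. A backward turn raises q7, so I'll pre-turn it to about q7 = 0.3 before gripping.

```bash

python3 -m pendant '0 0 0 -7;0 0 0 -7;0 0 0 -7;0 0 0 -7;0 0 0 -7;0 0 0 -7;0 0 0 -7;0 0 0 -7;0 0 0 -7;0 0 0 -7' >/dev/null
python3 -m pendant '0 0 0 -7;0 0 0 -7;0 0 1.5 0;0 0 1.5 0;0 0 1.5 0;0 0 1.5 0;0 0 1 0;0 0 0 0;0 0 0 0;0 0 0 0' >/dev/null; python3 -c 'from h import *;rel()'
```

```text
t 5.3 rel cm [ 0.03 -0.06  0.89] q [ 0.26  0.58 -0.7   1.97  0.52  0.78 -0.01] F [-0.9  0.2  0.1] Tq [-0.06 -0.16 -0.08] w 0.0918 0.0
```

```bash

python3 -m pendant '0 0 0.9 0;0 0 0 0;0 0 0 0;0 0 0 0;0 0 0 0;0 0 0 0;0 0 0 0;0 0 0 0;0 0 0 0;0 0 0 0' -1 15 >/dev/null; python3 -c 'from h import *;rel()'
python3 -m pendant '0 0 0 0;0 0 0 0;0 0 0 0;0 0 0 0;0 0 0 0;0 0 0 0;0 0 0 0;0 0 0 0;0 0 0 0;0 0 0 0' >/dev/null; python3 -c '
from h import *;rel()
c=camera("scene");a=c["frame"][165:285,290:430]
cv2.imwrite("pics/s3.png",cv2.resize(a[:,:,::-1],None,fx=4,fy=4))'
```

```text
t 6.1333 rel cm [ 0.02  0.08 -0.11] q [ 0.25  0.59 -0.68  1.98  0.53  0.76 -0.03] F [-1.7 -2.3  1.5] Tq [-0.45  0.36 -0.03] w 0.0394 15.000179708003998
t 6.9667 rel cm [ 0.01  0.08 -0.11] q [ 0.25  0.59 -0.68  1.98  0.53  0.76 -0.03] F [-4.4 -3.   3.3] Tq [-0.78  0.75  0.01] w 0.0396 15.000253468751907
```

View pics/s3.png

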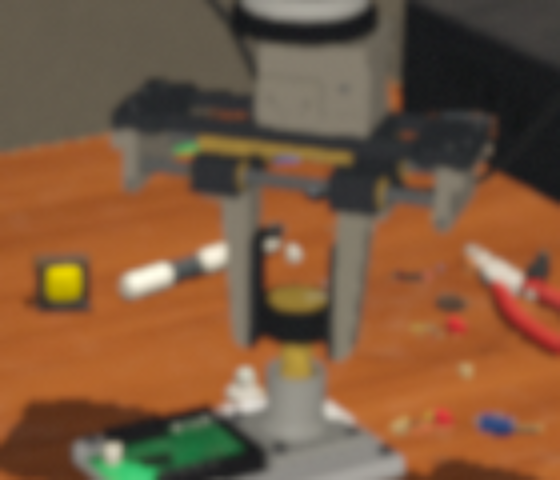

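The screw is gripped squarely at the head. Turning back 84°, rising with the thread.

```bash

python3 -m pendant '0 0 -0.016 -7;0 0 -0.016 -7;0 0 -0.016 -7;0 0 -0.016 -7;0 0 -0.016 -7;0 0 -0.016 -7;0 0 -0.016 -7;0 0 -0.016 -7;0 0 -0.016 -7;0 0 -0.016 -7' >/dev/null; python3 -c 'from h import *;rel()'
python3 -m pendant '0 0 -0.016 -7;0 0 -0.016 -7;0 0 0 0;0 0 0 0;0 0 0 0;0 0 0 0;0 0 0 0;0 0 0 0;0 0 0 0;0 0 0 0' >/dev/null; python3 -c 'from h import *;rel()'
```

```text
t 7.85 rel cm [-0.19  0.2   0.  ] q [ 0.44  0.71 -0.96  1.97  0.77  0.88  1.02] F [-6.8 -8.3  4.9] Tq [-1.58  1.13 -0.08] w 0.039 14.997810423374176
t 8.6833 rel cm [-0.23  0.19  0.05] q [ 0.47  0.74 -1.01  1.96  0.81  0.91  1.22] F [-5.2 -8.4  4.5] Tq [-1.73  1.05  0.05] w 0.0396 15.00049889087677
```

```bash
cat >> h.py <<'E'
    print("F tool",(s["orientation"].T@s["ft_force"]).round(1),"yaw",round(float(np.degrees(np.arctan2(s["orientation"][1,0],s["orientation"][0,0]))),1),"z",round(float(s["tcp_pos"][2]),4))
E
python3 -m pendant '-0.05 0.05 -0.016 -7;-0.05 0.05 -0.016 -7;0 0 0 0;0 0 0 0;0 0 0 0;0 0 0 0;0 0 0 0;0 0 0 0;0 0 0 0;0 0 0 0' - 10 >/dev/null; python3 -c 'from h import *;rel()'
python3 -m pendant '0 0 0.1 0;0 0 0.1 0;0 0 0.1 0;0 0 0.1 0;0 0 0.1 0;0 0 0 0;0 0 0 0;0 0 0 0;0 0 0 0;0 0 0 0' >/dev/null; python3 -c 'from h import *;rel()
c=camera("scene");a=c["frame"][165:285,290:430]
cv2.imwrite("pics/s4.png",cv2.resize(a[:,:,::-1],None,fx=4,fy=4))'
```

```text
t 9.5167 rel cm [-0.22  0.17  0.07] q [ 0.5   0.77 -1.05  1.96  0.85  0.95  1.43] F [ -3.8 -10.7   4.5] Tq [-2.31  0.82  0.02] w 0.0397 10.000363737344742
F tool [10.6 -4.1 -4.4] yaw -130.9 z 0.0672
t 10.35 rel cm [ 0.15  0.17 -0.23] q [ 0.49  0.78 -1.05  1.96  0.86  0.94  1.43] F [-2.3 -6.7 12.3] Tq [-1.44  0.31 -0.02] w 0.0396 10.00083401799202
F tool [  6.6  -2.7 -12.3] yaw -130.8 z 0.0642
```

View pics/s4.png

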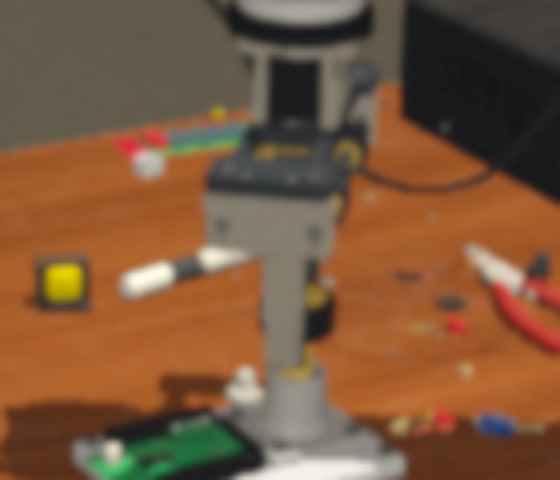

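Not dropped yet: the thread holds at 12 N and the head is still at its old height (rim about rows 285–335 in the crop). Easing the grip, recentring and continuing back.

```bash

python3 -m pendant '0 0 0 0;0 0 0 0;0 0 0 0;0 0 0 0;0 0 0 0;0 0 0 0;0 0 0 0;0 0 0 0;0 0 0 0;0 0 0 0' 0.05 >/dev/null; python3 -c 'from h import *;rel()'
```

```text
t 11.2333 rel cm [ 0.12 -0.07 -0.37] q [ 0.49  0.78 -1.05  1.96  0.86  0.93  1.43] F [ 0.7 -0.4 -0.4] Tq [ 0.13 -0.1  -0.  ] w 0.0487 0.0
F tool [-0.2 -0.8  0.4] yaw -130.7 z 0.0628
```

```bash

python3 -m pendant '0.15 -0.05 -0.2 0;0 0 -0.15 0;0 0 0 0;0 0 0 0;0 0 0 0;0 0 0 0;0 0 0 0;0 0 0 0;0 0 0 0;0 0 0 0' -1 10 >/dev/null; python3 -c 'from h import *;rel()'
python3 -m pendant '0 0 -0.02 -7;0 0 -0.02 -7;0 0 0 0;0 0 0 0;0 0 0 0;0 0 0 0;0 0 0.1 0;0 0 0.1 0;0 0 0.1 0;0 0 0.1 0' >/dev/null; python3 -c 'from h import *;rel()'
python3 -m pendant '0 0 0.1 0;0 0 0 0;0 0 0 0;0 0 0 0;0 0 0 0;0 0 0 0;0 0 0 0;0 0 0 0;0 0 0 0;0 0 0 0' >/dev/null; python3 -c 'from h import *;rel()'
```

```text
t 12.0667 rel cm [-0.04  0.16 -0.01] q [ 0.5   0.77 -1.05  1.96  0.86  0.94  1.43] F [ 5.6 -3.7 -1.8] Tq [-0.52 -1.09  0.08] w 0.0395 9.999831318855286
F tool [-0.8 -6.7  1.8] yaw -130.8 z 0.0664
t 12.9 rel cm [-0.08  0.13 -0.38] q [ 0.52  0.81 -1.09  1.96  0.9   0.96  1.64] F [ 3.8 -3.4 -1.6] Tq [-0.54 -0.99 -0.05] w 0.0396 9.999836683273315
F tool [ 1.3 -5.   1.6] yaw -116.8 z 0.0627
t 13.7333 rel cm [-0.08  0.13 -0.47] q [ 0.52  0.81 -1.09  1.96  0.91  0.96  1.64] F [ 4.1 -3.3 -1.8] Tq [-0.58 -1.04  0.03] w 0.0395 9.999812096357346
F tool [ 1.1 -5.2  1.9] yaw -116.8 z 0.0618
```

Lowering 5 mm now meets no resistance and the hand carries just the screw's weight, so it has dropped. Opening to let it settle, and looking.

```bash

python3 -m pendant '0 -0.08 0.1 0;0 0 0.1 0;0 0 0 0;0 0 0 0;0 0 0 0;0 0 0 0;0 0 0 0;0 0 0 0;0 0 0 0;0 0 0 0' 0.05 >/dev/null; python3 -c 'from h import *;rel()
c=camera("scene");a=c["frame"][165:285,290:430]
cv2.imwrite("pics/s5.png",cv2.resize(a[:,:,::-1],None,fx=4,fy=4))'
```

```text
t 14.5667 rel cm [-0.03  0.05 -0.68] q [ 0.52  0.81 -1.09  1.96  0.91  0.96  1.64] F [-0.6  0.6  0. ] Tq [ 0.09 -0.06 -0.02] w 0.048 0.0
F tool [-0.3  0.8 -0. ] yaw -116.7 z 0.0597
```

View pics/s5.png

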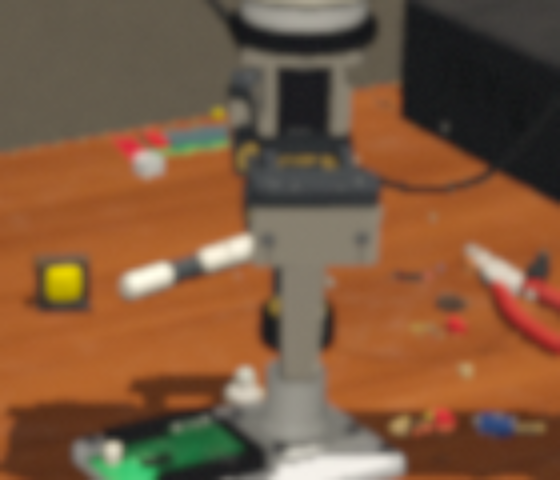

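The rim's underside has moved from row 335 to about 348 in the crop, which is roughly 7 mm, so the drop is confirmed. Gripping and turning forward 70° at a time.

```bash

python3 -m pendant '0 0 0 0;0 0 0 0;0 0 0 0;0 0 0 0;0 0 0 0;0 0 0 0;0 0 0 0;0 0 0 0;0 0 0 0;0 0 0 0' -1 15 >/dev/null; python3 -c 'from h import *;rel()'
python3 -m pendant '0 0 0.016 7;0 0 0.016 7;0 0 0.016 7;0 0 0.016 7;0 0 0.016 7;0 0 0.016 7;0 0 0.016 7;0 0 0.016 7;0 0 0.016 7;0 0 0.016 7' >/dev/null; python3 -c 'from h import *;rel()'
```

```text
t 15.45 rel cm [-0.03  0.13 -0.67] q [ 0.52  0.81 -1.09  1.96  0.91  0.96  1.64] F [ 5.1 -2.5 -0.7] Tq [-0.35 -1.12  0.01] w 0.0395 14.999835938215256
F tool [-0.1 -5.7  0.7] yaw -116.7 z 0.0598
t 16.2833 rel cm [ 0.19  0.18 -0.82] q [ 0.37  0.67 -0.84  1.97  0.69  0.81  0.58] F [ 5.8 -5.1  0.4] Tq [-1.01 -1.41  0.06] w 0.0395 14.992489367723465
F tool [-6.4 -4.4 -0.4] yaw 172.9 z 0.0583
```

```bash

python3 -m pendant '0 0 0.016 7;0 0 0.016 7;0 0 0.016 7;0 0 0.016 7;0 0 0.016 7;0 0 0.016 7;0 0 0.016 7;0 0 0.016 7;0 0 0.016 7;0 0 0.016 7' >/dev/null; python3 -c 'from h import *;rel()'
python3 -m pendant '0 0 0.016 7;0 0 0.016 7;0 0 0.016 7;0 0 0.016 7;0 0 0.016 7;0 0 0.016 7;0 0 0.016 7;0 0 0.016 7;0 0 0.016 7;0 0 0.016 7' >/dev/null; python3 -c 'from h import *;rel()'
```

```text
t 17.1167 rel cm [ 0.32 -0.01 -1.  ] q [ 0.16  0.57 -0.56  1.99  0.45  0.71 -0.45] F [ 3.2 -7.3  1. ] Tq [-1.6  -1.04  0.11] w 0.0395 14.993112087249756
F tool [-7.9  1.5 -1. ] yaw 102.8 z 0.0565
t 17.95 rel cm [ 0.18 -0.2  -1.18] q [-0.07  0.51 -0.26  2.    0.21  0.66 -1.47] F [ 0.5 -6.3  3.6] Tq [-1.57 -0.24  0.09] w 0.0396 14.992130845785141
F tool [-3.   5.5 -3.6] yaw 32.9 z 0.0547
```

```bash

python3 -m pendant '0 0 0.016 7;0 0 0.016 7;0 0 0.016 7;0 0 0.016 7;0 0 0.016 7;0 0 0.016 7;0 0 0.016 7;0 0 0.016 7;0 0 0.016 7;0 0 0.016 7' >/dev/null; python3 -c 'from h import *;rel()'
python3 -m pendant '0 0 0 0;0 0 0 0;0 0 0 0;0 0 0 0;0 0 0 0;0 0 0 0;0 0 0 0;0 0 0 0;0 0 0 0;0 0 0 0' 0.1 >/dev/null; python3 -c 'from h import *;rel()'
```

```text
t 18.7833 rel cm [-0.04 -0.13 -1.34] q [-0.32  0.49  0.05  2.02 -0.04  0.63 -2.47] F [ 0.5 -4.   2.9] Tq [-0.93 -0.1   0.04] w 0.0396 14.993053078651428
F tool [ 2.8  2.9 -2.9] yaw -37.1 z 0.0531
t 19.6167 rel cm [-0.06 -0.02 -1.32] q [-0.32  0.49  0.04  2.02 -0.04  0.63 -2.47] F [0.9 0.2 0.3] Tq [ 0.08  0.02 -0.03] w 0.0505 0.0
F tool [ 0.6 -0.7 -0.3] yaw -36.7 z 0.0533
```

280° done. Hand open, swinging back 98° for a fresh grip.

```bash

python3 -m pendant '0 0 0 -7;0 0 0 -7;0 0 0 -7;0 0 0 -7;0 0 0 -7;0 0 0 -7;0 0 0 -7;0 0 0 -7;0 0 0 -7;0 0 0 -7' >/dev/null
python3 -m pendant '0 0 0 -7;0 0 0 -7;0 0 0 -7;0 0 0 -7;0 0 0 0;0 0 0 0;0 0 0 0;0 0 0 0;0 0 0 0;0 0 0 0' >/dev/null; python3 -c 'from h import *;rel()'
python3 -m pendant '0 0 0 0;0 0 0 0;0 0 0 0;0 0 0 0;0 0 0 0;0 0 0 0;0 0 0 0;0 0 0 0;0 0 0 0;0 0 0 0' -1 15 >/dev/null; python3 -c 'from h import *;rel()
c=camera("scene");a=c["frame"][165:285,290:430]
cv2.imwrite("pics/s6.png",cv2.resize(a[:,:,::-1],None,fx=4,fy=4))'
```

```text
t 21.2833 rel cm [ 0.02 -0.05 -1.32] q [ 0.02  0.53 -0.38  2.    0.31  0.67 -1.06] F [ 0.8 -0.8 -0.3] Tq [-0.12 -0.    0.01] w 0.0508 0.0
F tool [-0.3  1.1  0.3] yaw 61.3 z 0.0533
t 22.1167 rel cm [ 0.02 -0.14 -1.3 ] q [ 0.02  0.53 -0.38  1.99  0.31  0.67 -1.06] F [ 4.2 -2.1 -0.6] Tq [-0.53 -1.05 -0.03] w 0.0394 14.999829232692719
F tool [0.2 4.7 0.6] yaw 61.3 z 0.0535
```

View pics/s6.png

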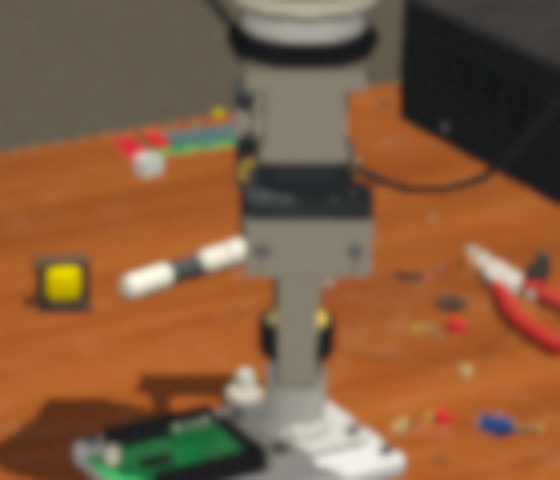

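The head is lower again (rim bottom about row 358). Final 84° forward.

```bash

python3 -m pendant '0 0 0.016 7;0 0 0.016 7;0 0 0.016 7;0 0 0.016 7;0 0 0.016 7;0 0 0.016 7;0 0 0.016 7;0 0 0.016 7;0 0 0.016 7;0 0 0.016 7' >/dev/null
python3 -m pendant '0 0 0.016 7;0 0 0.016 7;0 0 0 0;0 0 0 0;0 0 0 0;0 0 0 0;0 0 0 0;0 0 0 0;0 0 0 0;0 0 0 0' >/dev/null; python3 -c 'from h import *;rel()
c=camera("scene");a=c["frame"][165:285,290:430]
cv2.imwrite("pics/s7.png",cv2.resize(a[:,:,::-1],None,fx=4,fy=4))
c=camera("top");a=c["frame"][120:340,130:510]
cv2.imwrite("pics/t7.png",cv2.resize(a[:,:,::-1],None,fx=2,fy=2))'
```

```text
t 23.8333 rel cm [-0.24 -0.16 -1.5 ] q [-0.27  0.5  -0.01  2.02  0.02  0.63 -2.27] F [ 5.8 -6.1 -1.2] Tq [-1.21 -1.27 -0.02] w 0.0393 14.999847561120987
F tool [7.7 3.4 1.2] yaw -22.8 z 0.0516
```

View pics/s7.png

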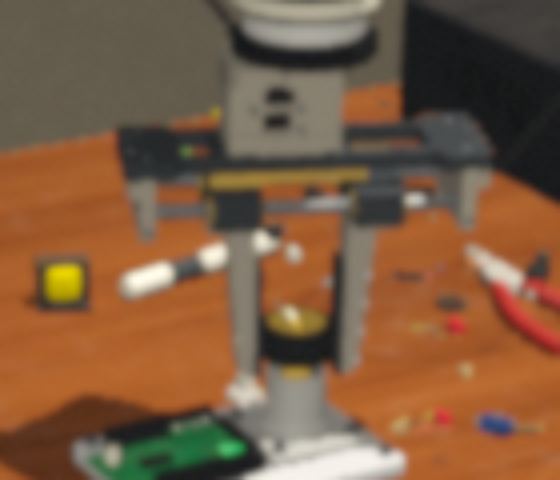

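View pics/t7.png

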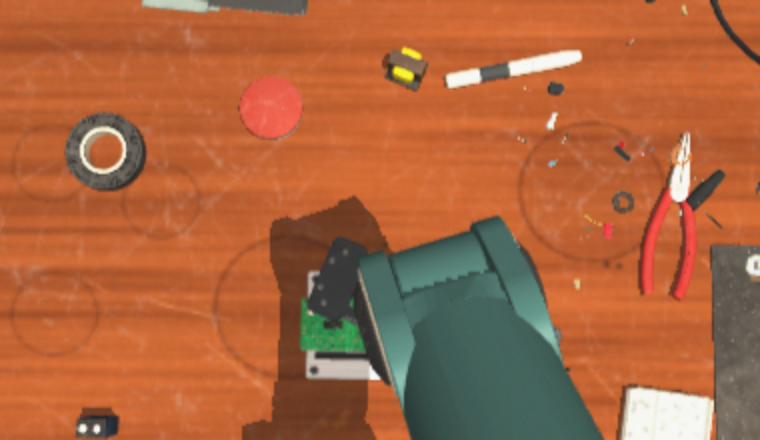

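The index line now points along world +x (turn about 2π), the head has sunk to just above the boss with the fingers still gripping it, and all bystanders are where they were.

```bash
python3 -c 'from station import env;print(env.hand_in())'
```

```text
the job is handed in; nothing more can be done
None
```

The job is handed in, with no verdict shown: the thumbscrew was turned back about 112° until it dropped, then forward about 364° to a turn of roughly 2π. The gripper still holds it by the head at 15 N, and the bystanders look unmoved in the final pictures.

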